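Stow the pigment jar in the supply cupboard's door rack

TASK

Swing the green cupboard door wide open by its handle and stand the red-lidded jar upright on the cork pad in the free compartment of the rack on the inside of the door. Then close the door fully again with the jar still standing in the rack. Move the door gently, never flinging or slamming it, keep the short jar already in the rack standing in its compartment, and leave everything else on the table and on the cupboard where it is.

Things in the scene. Friction and masses are not known exactly. Their poses are not given: they have to be found in the camera images.
- cabinet: low plywood cupboard fixed on the table, 170 deep (x) x 250 wide (y) x 215 mm tall; origin at the centre of its underside, z up; its front faces its own -x. A green door with a white panel, 15 mm thick, covers the front; the hinge is the front edge on its +y side (at x -85, y +125 mm), the steel handle is near the other edge
- door (a joint): angle of the cupboard door in rad: 0 closed, grows as it swings outwards to at most 1.9; seen from above the door opens clockwise. It stays where it is left. Light friction (about 1 N at the handle)
- door_handle (a point): grip point on the door's handle, a vertical steel bar 12 mm thick from 147 to 209 mm above the table, standing 38 mm off the door's outer face (32 mm of free space behind it), on two thin posts; the point is on the bar's axis 185 mm above the table. From the hinge, in the door's frame, it lies at x -53, y -222 mm
- door_hinge (a point): point of the door on the hinge axis at table height; its axes turn with the door: y along the door (the door lies towards -y), -x out of the door's outer face, +x out of the inner face, which carries the rack; axes equal the cupboard's while closed. The door's top edge is 208 mm above the table
- bay_hinge_side (a point): centre of the floor of the rack compartment nearer the hinge. Each compartment is 60 mm deep (door's x) x 70 mm wide (door's y), floor 95 mm above the table, open at the top, with walls 30 mm high (rail and dividers 4 mm thick; the door itself is the back wall). In the door's frame at x +30, y -69 mm. Inside the cupboard while the door is closed
- bay_handle_side (a point): centre of the floor of the rack compartment nearer the handle; otherwise like the other. In the door's frame at x +30, y -143 mm
- cork_pad: loose cork pad 54 x 62 x 4 mm lying in the free compartment of the door rack (either of the two); origin at the centre of its underside, z up. The jar goes on it
- jar_red: clear plastic jar, 48 mm across and 90 mm tall, straight-sided, lid of the same width (top 22 mm), about 150 g; origin at the centre of its underside, z up; red lid, orange contents. The jar to stow; starts on the table among the other jars, which change places
- jar_short: short clear jar with a white lid, 48 mm across, 45 mm tall, loose, standing in the other compartment of the door rack; origin at the centre of its underside. It stays there
- jar_blue: clear plastic jar, 48 mm across and 90 mm tall, straight-sided, lid of the same width (top 22 mm), about 150 g; origin at the centre of its underside, z up; blue lid. Leave alone
- jar_black: clear plastic jar, 48 mm across and 90 mm tall, straight-sided, lid of the same width (top 22 mm), about 150 g; origin at the centre of its underside, z up; black lid. Leave alone
- bottle_yellow: clear bottle with a yellow cap, 44 mm across, 105 mm tall; origin at the centre of its underside. Leave alone
- cup: small white ceramic cup without handle, 60 mm across, 60 mm tall; origin at the centre of its underside. Leave alone
- flask: yellow drinking flask, 66 mm across, 190 mm tall; origin at the centre of its underside. Leave alone
- paint_tray: white open tray, 110 x 180 x 22 mm; origin at the centre of its underside. Leave alone
- palette_stack: stack of white palette cups, 62 mm across, 36 mm tall, on top of the cupboard; origin at the centre of its underside. Leave alone

How it is judged:
By the outcome, as a careful person would: the job done as asked, in the order asked, and still so for the second after the job is handed in, with the robot touching nothing.
It also fails if it takes over 72 s, if anything falls off the work surface, if the arm or the gripper's body presses on something with over 40 N, if the wrist force passes 120 N, or if a joint passes its speed limit or range.

ROBOT

A 6-joint arm with a two-finger parallel gripper is mounted at the origin on the work surface. World frame = base frame: x ahead of the robot, y to its left, z up, the work surface at z = 0. Lengths are in mm, angles in rad, forces in N, time in s.
With the tool pointing down it reaches from about 350 to 950 mm from the base axis. Payload 17.4 kg.
Tool frame: the origin (TCP) lies between the finger pads; the fingertips stand 19 mm ahead of it and the grasp point (between the pads) is the TCP; z points along the fingers, y is the line along which they close (so a half turn about z gives the same grasp; the last joint's range is limited). The gripper opens to 93 mm and grips with 3 to 60 N. Pads are 15 mm wide; open, the fingers measure 128 mm over their backs; the gripper's body (75 mm by 188 mm) begins 65 mm behind the grasp point.
Start: joints at [-0.038, 0.116, 1.442, -0, 1.584, -0.038], TCP at [675.006, -0.009, 237.646] pointing down, gripper open.
Joint ranges: [-2.83, 2.83], [-0.83, 2.19], [0.07, 2.5], [-1.14, 4.28], [0.01, 3], [-2.97, 2.97]. Speed limits (rad/s): [1.89, 1.89, 2.22, 3.14, 3.14, 3.14].

INTERFACE

Orientations are given as a rotation vector (axis times angle).
In Python, from station import ctrl gives the robot as it stands.
- The arm moves only by the shell command python3 -m creep 'ROWS' [FORCE]. ROWS is JSON, a list of rows, each an object of numbers: "wx", "wy", "wz": the turn, a rotation vector about the tool's x, y, z each as a share of pi rad, from -1 to 1; "dx", "dy", "dz": the shift along the tool's x, y, z each as a share of 100 mm, from -1 to 1; "jaw": the opening, from -1 (shut) to 1 (fully open). In form: [{"wx": .., "wy": .., "wz": .., "dx": .., "dy": .., "dz": .., "jaw": ..}, ...]. A call has 1 to 8 rows; each row is the pose to reach, as a shift and turn from the pose commanded when the call began, along the tool's axes at that moment, turning the shorter way round; what a row does not reach only later rows make up. A row lasts 1/10 s, in which the tool goes at most 50 mm and 8.59 degrees, less where a joint would pass 70% of its speed; a pose out of reach is approached as far as the arm can. A call with a number of a shift or a turn outside -1 to 1 is refused whole. A call with a gripper value outside its range is refused whole. The fingers move at their own pace and stop on an object; FORCE is the grip in N (left out, the last holds). Time passes only in rows, so rows that repeat a pose let the fingers close. It gives the time, the measured TCP pose, the force, the opening and the grip force at its end, in the units of the state.
- ctrl.observe(): the state, without advancing time (a new reading comes with each control period).
- ctrl.capture(name): name is "scene" or "side" or "wrist"; returns the picture (384x512x3 uint8, red, green, blue); there is no depth.
- ctrl.get_calibration(name): a dict with "fx", "fy", "cx", "cy" (pixels), "extrinsics" (4x4, takes a point from camera to world coordinates); the wrist camera has in their place "T_tool_cam" (4x4, takes a point from camera to tool coordinates, whose origin is the TCP and whose axes are the flange's). Camera axes: x right, y down, z forward; pixel columns grow to the right and rows downward; lengths in mm; the calibration is good to about 2 mm. The wrist camera is an equidistant fisheye: a pixel r from the principal point sees the ray r / f radians off the axis. A picture is of the moment at which its call begins: read the wrist's pose just before it. get_calibration takes no time and is no camera call.
- ctrl.close_job(): hands the job in; it is judged then, once.
Trained networks look in the newest picture that a camera, given by its name, has taken for a name from the list of things; names that differ only in an ending like _2 or _b are one class to them, and where a whole thing is asked for, a point or a joint stands for the part that bears it (a point fixed in the world has none). Each returns a list of dicts, best first, with "score" (0 to 1); they miss things now and then, are a little off and sometimes report something else, mostly with a low value. They report only what shows in the picture. A call takes as long as a camera call.
- ctrl.recognise(camera, target): "extent" ([left, top, right, bottom] in pixels, round what is visible of it).
- ctrl.trace(camera, target): "region" (384x512 bool, what is visible of it) and "extent" ([left, top, right, bottom] in pixels, round what is visible of it).
The state is a dict: "t": time; "joints": joint angles; "qd": joint speeds; "effort": joint torques, N m; "position": TCP position; "orientation": TCP orientation; "force": force on the tool from outside, world axes, zero at the start; "moment": the same for the moment, N m; "gripper_width": opening from 0.0 (shut) to 1.0 (fully open); "finger_force": force on a finger pad.
Only numpy, scipy, OpenCV 4.12 (cv2) and the standard library are available. Lean on these libraries where they do the work, as an engineer would, in place of code of your own. Each camera call takes 0.05 s, during which the arm holds its last target. There are 200 camera calls.

## Working session

There is one attempt and no reset: what is moved stays moved. The work goes in short steps, Python scripts to look and compute and a shell command to move; the robot and the scene stay as the last step left them, time stands still between calls to the robot, and variables do not carry over. Pictures are saved under pics/ and viewed, at most 13 in all, crops included, and the job is handed in when it is done.

```bash
ls; mkdir -p pics
cat > h.py <<'E'
import numpy as np, cv2, json
from station import ctrl
from scipy.spatial.transform import Rotation as R
def ray(cam,u,v):
    c=ctrl.get_calibration(cam); T=np.array(c["extrinsics"])
    d=T[:3,:3]@np.array([(u-c["cx"])/c["fx"],(v-c["cy"])/c["fy"],1]); return T[:3,3],d/np.linalg.norm(d)
def onz(cam,u,v,z):
    o,d=ray(cam,u,v); return o+d*(z-o[2])/d[2]
def proj(cam,p):
    c=ctrl.get_calibration(cam); T=np.linalg.inv(np.array(c["extrinsics"])); q=T[:3,:3]@np.array(p)+T[:3,3]
    return np.array([c["fx"]*q[0]/q[2]+c["cx"],c["fy"]*q[1]/q[2]+c["cy"]])
def save(cam,name):
    im=ctrl.capture(cam); cv2.imwrite(f"pics/{name}.png",im[:,:,::-1]); return im
E
python3 - <<'E'
from h import *
s=ctrl.observe(); print(s["t"],s["position"],s["orientation"])
for c in("scene","side"):
    save(c,c+"0"); print(c,np.round(ctrl.get_calibration(c)["extrinsics"],2).tolist())
    for n in("cabinet","door","door_handle","jar_red","jar_blue","jar_black","bottle_yellow","cup","flask","paint_tray","palette_stack"):
        print(c,n,[(round(d["score"],2),np.round(d["extent"]).tolist()) for d in ctrl.recognise(c,n)[:2]])
a=cv2.imread("pics/scene0.png");b=cv2.imread("pics/side0.png")
print(ctrl.observe()["t"])
E
```

```text
pics
0.0 [ 6.74809670e+02 -2.54781826e-02  2.36899989e+02] [-2.22085607e+00 -2.22084393e+00  1.28070939e-03]
scene [[-1.0, -0.04, 0.03, 556.41], [-0.05, 0.75, -0.66, 983.0], [0.0, -0.66, -0.75, 1218.18], [0.0, 0.0, 0.0, 1.0]]
scene cabinet [(0.69, [183.0, 166.0, 263.0, 278.0]), (0.24, [241.0, 169.0, 261.0, 279.0])]
scene door [(0.85, [240.0, 170.0, 256.0, 275.0])]
scene door_handle [(0.78, [241.0, 172.0, 257.0, 277.0])]
scene jar_red [(0.15, [260.0, 120.0, 270.0, 151.0])]
scene jar_blue []
scene jar_black [(0.51, [260.0, 120.0, 270.0, 148.0])]
scene bottle_yellow [(0.52, [256.0, 146.0, 272.0, 177.0]), (0.42, [282.0, 116.0, 295.0, 138.0])]
scene cup [(0.88, [290.0, 166.0, 310.0, 187.0])]
scene flask [(0.61, [246.0, 316.0, 273.0, 363.0]), (0.59, [292.0, 170.0, 309.0, 186.0])]
scene paint_tray [(0.71, [214.0, 144.0, 240.0, 168.0])]
scene palette_stack [(0.83, [206.0, 184.0, 223.0, 212.0]), (0.41, [242.0, 172.0, 263.0, 276.0])]
side [[0.56, -0.67, 0.48, -182.59], [-0.83, -0.45, 0.34, -515.97], [-0.01, -0.59, -0.81, 1434.45], [0.0, 0.0, 0.0, 1.0]]
side cabinet [(0.76, [215.0, 142.0, 299.0, 210.0]), (0.49, [222.0, 163.0, 277.0, 209.0])]
side door [(0.97, [220.0, 162.0, 276.0, 210.0]), (0.46, [308.0, 268.0, 329.0, 293.0])]
side door_handle [(0.82, [221.0, 164.0, 274.0, 209.0])]
side jar_red [(0.9, [348.0, 284.0, 367.0, 310.0])]
side jar_blue [(0.93, [308.0, 269.0, 328.0, 295.0])]
side jar_black [(0.54, [345.0, 255.0, 364.0, 275.0])]
side bottle_yellow [(0.64, [308.0, 232.0, 319.0, 254.0])]
side cup [(0.59, [270.0, 256.0, 284.0, 279.0])]
side flask [(0.57, [147.0, 134.0, 166.0, 166.0])]
side paint_tray [(0.8, [334.0, 209.0, 394.0, 257.0])]
side palette_stack [(0.25, [273.0, 257.0, 288.0, 280.0]), (0.22, [218.0, 143.0, 297.0, 212.0])]
1.2
```

View pics/scene0.png

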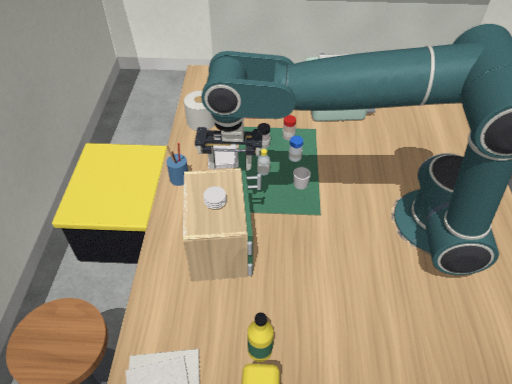

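View pics/side0.png

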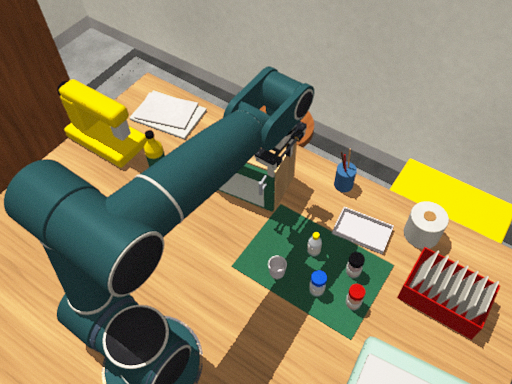

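The scene view shows the cupboard at (215,225) with its handle near (256,182), the red lid at (290,122), blue at (296,145), black at (264,132), the yellow cap at (264,158) and the cup at (301,178). The side view agrees, with the red lid at (357,293).

Run:
```python
from h import *
a=cv2.imread("pics/scene0.png")[100:292,170:330];cv2.imwrite("pics/crop1.png",cv2.resize(a,None,fx=3.1,fy=3.1,interpolation=cv2.INTER_CUBIC))
b=cv2.imread("pics/side0.png")[130:320,205:405]; cv2.imwrite("pics/crop2.png",cv2.resize(b,None,fx=3.1,fy=3.1,interpolation=cv2.INTER_CUBIC))
for u,v,z in((184,172,215),(240,170,215),(248,277,215),(190,278,215),(257,182,185)): print(u,v,onz("scene",u,v,z).round())
hs=dict(jar_red=90,jar_blue=90,jar_black=90,bottle_yellow=105,cup=60)
ctrl.capture("side")
for n,h in hs.items():
    d=ctrl.trace("side",n)[:1]
    if d:
        m=d[0]["region"];v,u=np.nonzero(m); e=d[0]["extent"]
        p=onz("side",u.mean(),v.mean(),h/2); 
        print(n,d[0]["score"],e,p.round())
```

```text
184 172 [813.  24. 215.]
240 170 [646.   7. 215.]
248 277 [600. 376. 215.]
190 278 [744. 386. 215.]
257 182 [593.  26. 185.]
jar_red 0.76 [348.9, 282.9, 364.7, 309.8] [ 491. -396.   45.]
jar_blue 0.69 [309.4, 269.9, 326.4, 297.1] [ 465. -280.   45.]
jar_black 0.72 [345.3, 251.0, 363.4, 276.2] [ 587. -345.   45.]
bottle_yellow 0.76 [309.6, 232.9, 317.3, 255.6] [ 575. -204.   52.]
cup 0.81 [267.2, 254.6, 285.3, 281.5] [ 451. -140.   30.]
```

View pics/crop1.png

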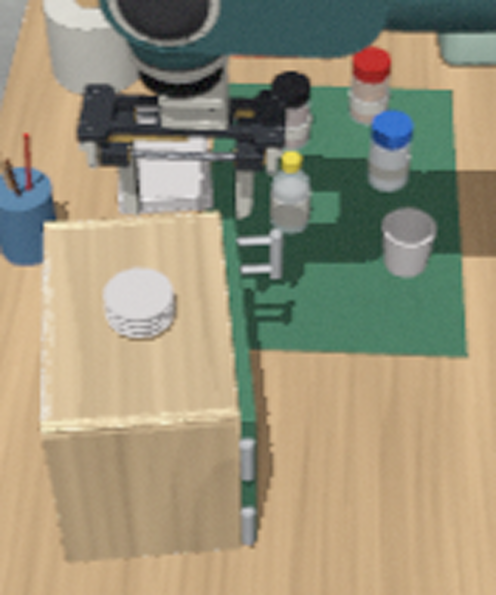

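View pics/crop2.png

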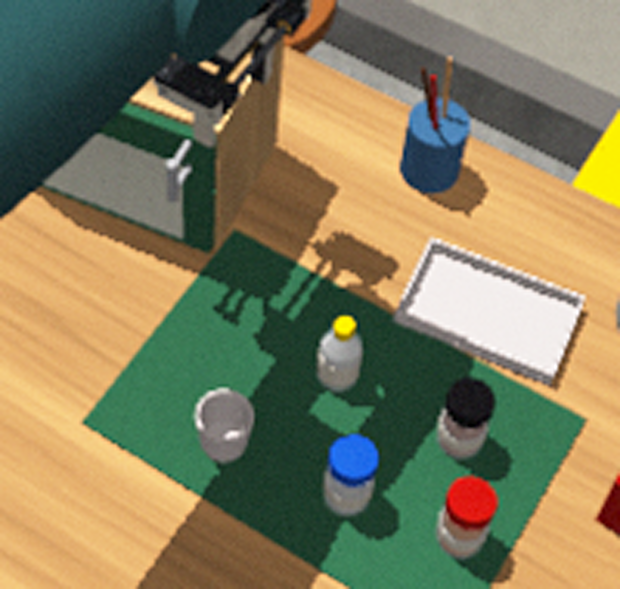

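The crops show the cabinet top corners at full-picture pixels (184.5,172.6), (241,168.7), (246.8,231.6) and (183.5,236.1), and the handle bar from (259.7,174.8) to (259.4,188.7). The jars match the networks' boxes.

Run:
```python
from h import *
from scipy.optimize import least_squares
obs=[("scene",184.5,172.6,85,-125,215),("scene",241,168.7,-85,-125,215),("scene",246.8,231.6,-85,125,215),("scene",183.5,236.1,85,125,215),
("scene",259.7,175.2,-138,-97,209),("scene",259.4,188.5,-138,-97,147),("side",205+187/3.1,130+142/3.1,-138,-97,209),("side",205+175/3.1,130+202/3.1,-138,-97,147),
("scene",170+63/3.1,100+560/3.1,85,125,0),("side",205+213/3.1,130+250/3.1,-100,-125,5)]
def P(q,x,y,z):
    c,s=np.cos(q[2]),np.sin(q[2]); return [q[0]+c*x-s*y,q[1]+s*x+c*y,z]
f=lambda q:np.concatenate([proj(o[0],P(q,*o[3:]))-o[1:3] for o in obs])
r=least_squares(f,[715,150,0],loss="soft_l1"); q=r.x; print(q,f(q).reshape(-1,2).round(1).tolist())
print("handle",P(q,-138,-97,185),"hinge",P(q,-85,125,0))
np.save("cab.npy",q)
print(onz("scene",290,122,88),onz("side",357,291,90), onz("side",205+470/3.1,130+498/3.1,90))
c=ctrl.get_calibration("wrist");print({k:np.round(v,3).tolist() for k,v in c.items()})
print(R.from_rotvec(ctrl.observe()["orientation"]).as_matrix().round(3))
```

```text
[7.12207923e+02 1.29594181e+02 1.36885954e-01] [[-0.4, -2.2], [-0.5, -1.8], [0.2, 1.6], [-0.4, 1.6], [-0.9, -1.4], [-0.8, -0.9], [-4.6, 6.5], [-0.6, -1.2], [0.9, -0.6], [-0.6, 2.0]]
handle [np.float64(588.7353212784866), np.float64(14.6702207186365), 185] hinge [np.float64(610.9456774342366), np.float64(241.82589438635438), 0]
[ 486.86083423 -376.71731042   88.        ] [ 485.9014914  -396.88757682   90.        ] [ 486.27964721 -395.41351393   90.        ]
{'fx': 297.319, 'fy': 297.319, 'cx': 260.235, 'cy': 199.223, 'T_tool_cam': [[-0.001, -0.963, -0.268, 75.105], [1.0, -0.0, -0.001, -0.112], [0.001, -0.268, 0.963, -145.973], [0.0, 0.0, 0.0, 1.0]]}
[[ 0.  1.  0.]
 [ 1. -0.  0.]
 [ 0.  0. -1.]]
```

```bash
python3 -m creep '[{"dz":-0.5},{"dz":-0.8,"dx":0.15,"dy":-1,"wz":-0.5},{"dz":-0.8,"dx":0.15,"dy":-1,"wz":-0.5},{"dz":-0.8,"dx":0.15,"dy":-1,"wz":-0.5},{"dz":-0.8,"dx":0.15,"dy":-1,"wz":-0.5},{"dz":-0.8,"dx":0.15,"dy":-1,"wz":-0.5},{"dz":-0.8,"dx":0.15,"dy":-1,"wz":-0.5},{"dz":-0.8,"dx":0.15,"dy":-1,"wz":-0.5}]'
python3 -m creep '[{"wz":-0.21},{"wz":-0.21},{"wz":-0.21},{"wz":-0.21},{"wz":-0.21},{"wz":-0.21}]'
cat >> h.py <<'E'
def tool(s=None):
    s=s or ctrl.observe(); T=np.eye(4); T[:3,:3]=R.from_rotvec(s["orientation"]).as_matrix(); T[:3,3]=s["position"]; return T
def wray(u,v,T):
    c=ctrl.get_calibration("wrist"); M=T@np.array(c["T_tool_cam"]); a=np.array([(u-c["cx"])/c["fx"],(v-c["cy"])/c["fy"]]); r=np.linalg.norm(a)
    d=np.r_[a/r*np.sin(r),np.cos(r)]; return M[:3,3],M[:3,:3]@d
def wonz(u,v,z,T):
    o,d=wray(u,v,T); return o+d*(z-o[2])/d[2]
def wproj(p,T):
    c=ctrl.get_calibration("wrist"); M=np.linalg.inv(T@np.array(c["T_tool_cam"])); q=M[:3,:3]@np.array(p)+M[:3,3]
    r=np.arctan2(np.hypot(q[0],q[1]),q[2]); return np.array([c["cx"]+c["fx"]*r*q[0]/np.hypot(q[0],q[1]),c["cy"]+c["fy"]*r*q[1]/np.hypot(q[0],q[1])])
def delta(p,R_=None):
    "world target -> dx,dy,dz shares"
    T=tool(); return (T[:3,:3].T@(np.array(p)-T[:3,3])/100).round(3)
E
python3 - <<'E'
from h import *
T=tool(); np.save("T1.npy",T); im=save("wrist","w1"); print(T.round(2).tolist(),ctrl.observe()["joints"])
for n in("door","door_handle","palette_stack","jar_red","jar_blue","jar_black","bottle_yellow","cup"):
    print(n,[(round(d["score"],2),np.round(d["extent"]).tolist()) for d in ctrl.recognise("wrist",n)[:1]])
q=np.load("cab.npy");c,s=np.cos(q[2]),np.sin(q[2])
for x,y,z in((-138,-97,209),(-138,-97,147),(-85,-125,215),(-85,125,215)): print(x,y,z,wproj([q[0]+c*x-s*y,q[1]+s*x+c*y,z],T).round(1))
cv2.imwrite("pics/w1b.png",cv2.resize(im[:,:,::-1],None,fx=1.5,fy=1.5,interpolation=cv2.INTER_CUBIC))
E
```

```text
[[0.0, 1.0, 0.0, 675.02], [1.0, -0.0, 0.0, -0.03], [0.0, 0.0, -1.0, 237.65], [0.0, 0.0, 0.0, 1.0]] [-3.78094047e-02  1.16031343e-01  1.44162389e+00 -1.50643501e-05
  1.58399554e+00 -3.77980120e-02]
door [(0.85, [123.0, 0.0, 210.0, 240.0])]
door_handle [(0.67, [123.0, 1.0, 210.0, 243.0])]
palette_stack [(0.74, [178.0, 313.0, 211.0, 350.0])]
jar_red []
jar_blue [(0.75, [141.0, 330.0, 157.0, 352.0])]
jar_black [(0.68, [121.0, 0.0, 210.0, 240.0])]
bottle_yellow [(0.61, [177.0, 315.0, 213.0, 351.0])]
cup [(0.77, [114.0, 253.0, 131.0, 276.0])]
-138 -97 209 [130.7 216.4]
-138 -97 147 [159.6 193.1]
-85 -125 215 [213.2 251. ]
-85 125 215 [ 165.8 -104.8]schema error: expected keys wx, wy, wz, dx, dy, dz, jaw
schema error: expected keys wx, wy, wz, dx, dy, dz, jaw
```

View pics/w1b.png

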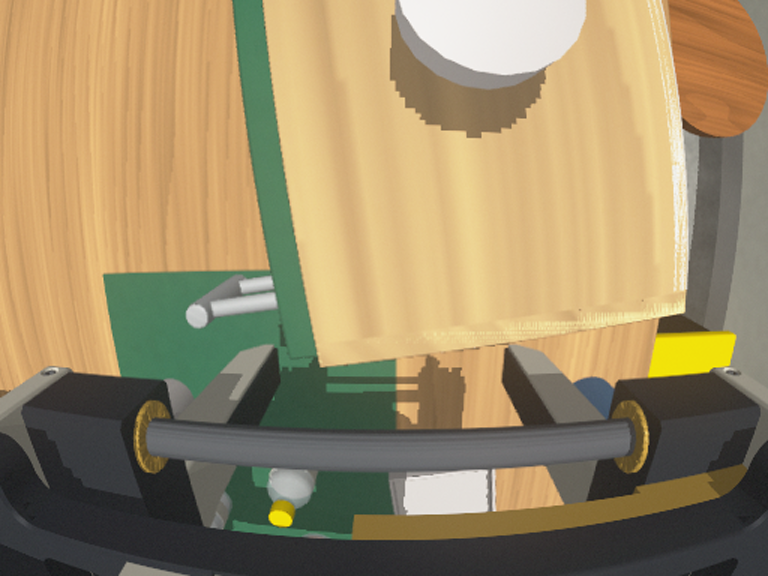

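In the wrist view (scaled by 1.5) the handle bar's top is at (198,315), its lower post at (240,285), and the cabinet's top front corner at (322,365).

```bash
python3 - <<'E'
from h import *
from scipy.optimize import least_squares
T=np.load("T1.npy")
obs=[("w",198/1.5,315/1.5,-138,-97,209),("w",322/1.5,365/1.5,-85,-125,215),("w",684/1.5,312/1.5,85,-125,215),
("scene",184.5,172.6,85,-125,215),("scene",241,168.7,-85,-125,215),("scene",246.8,231.6,-85,125,215),("scene",183.5,236.1,85,125,215),
("scene",259.7,175.2,-138,-97,209),("scene",259.4,188.5,-138,-97,147),("side",205+175/3.1,130+202/3.1,-138,-97,147)]
def P(q,x,y,z):
    c,s=np.cos(q[2]),np.sin(q[2]); return [q[0]+c*x-s*y,q[1]+s*x+c*y,z]
pr=lambda c,p: wproj(p,T) if c=="w" else proj(c,p)
# door front line through image top (px 262..) : point with cabinet x=-85 at row 0
def f(q):
    e=[pr(o[0],P(q,*o[3:]))-o[1:3] for o in obs]
    p=wonz(262/1.5,0,215,T)-np.array([q[0],q[1],215]); xl=np.cos(q[2])*p[0]+np.sin(q[2])*p[1]
    return np.concatenate([np.array(e[:3]).ravel(),.5*np.array(e[3:]).ravel(),[(xl+85)*.6]])
r=least_squares(f,[715,140,0.1],loss="soft_l1"); q=r.x; print(q,f(q).round(1).tolist())
print("handle",P(q,-138,-97,185),"hinge",P(q,-85,125,0))
np.save("cab.npy",q)
for n,u,v,z in(("bar",132,210,209),("c1",322/1.5,365/1.5,215),("c2",456,208,215)): print(n,wonz(u,v,z,T).round(1))
E
python3 -m creep '[{"wx":0,"wy":0,"wz":0,"dx":0,"dy":0,"dz":-0.5,"jaw":1},{"wx":0,"wy":0,"wz":-0.5,"dx":0.15,"dy":-1,"dz":-0.8,"jaw":1},{"wx":0,"wy":0,"wz":-0.5,"dx":0.15,"dy":-1,"dz":-0.8,"jaw":1},{"wx":0,"wy":0,"wz":-0.5,"dx":0.15,"dy":-1,"dz":-0.8,"jaw":1},{"wx":0,"wy":0,"wz":-0.5,"dx":0.15,"dy":-1,"dz":-0.8,"jaw":1},{"wx":0,"wy":0,"wz":-0.5,"dx":0.15,"dy":-1,"dz":-0.8,"jaw":1},{"wx":0,"wy":0,"wz":-0.5,"dx":0.15,"dy":-1,"dz":-0.8,"jaw":1},{"wx":0,"wy":0,"wz":-0.5,"dx":0.15,"dy":-1,"dz":-0.8,"jaw":1}]'
python3 -c "
from h import *
print(tool().round(3).tolist())"
```

```text
[7.13139096e+02 1.34056864e+02 1.36564002e-01] [-1.0, -0.1, -0.5, 1.3, 3.0, -0.2, -0.4, -0.6, -0.4, -0.4, -0.2, 1.5, -0.5, 1.5, -0.6, -0.2, -0.6, 0.1, -0.8, -1.0, -0.4]
handle [np.float64(589.6295008081206), np.float64(19.172662150914775), 185] hinge [np.float64(611.9129890296894), np.float64(246.32117337799548), 0]
bar [590.4  19.1 209. ]
c1 [ 6.463e+02 -5.000e-01  2.150e+02]
c2 [811.5  21.7 215. ]
t: 2.75
position: [574.9, 15.0, 317.7]
orientation: [0.799, 3.038, 0.0]
force: [0.1, 1.4, 0.1]
gripper_width: 1.0
finger_force: 0.0
[[-0.871, 0.492, 0.0, 574.918], [0.492, 0.871, 0.0, 15.011], [-0.0, 0.0, -1.0, 317.744], [0.0, 0.0, 0.0, 1.0]]
```

```bash
python3 -m creep '[{"wx":0,"wy":0,"wz":-0.207,"dx":-0.11,"dy":0.11,"dz":0,"jaw":0.1},{"wx":0,"wy":0,"wz":-0.207,"dx":-0.11,"dy":0.11,"dz":0,"jaw":0.1},{"wx":0,"wy":0,"wz":-0.207,"dx":-0.11,"dy":0.11,"dz":0,"jaw":0.1},{"wx":0,"wy":0,"wz":-0.207,"dx":-0.11,"dy":0.11,"dz":0.3,"jaw":0.1},{"wx":0,"wy":0,"wz":-0.207,"dx":-0.11,"dy":0.11,"dz":0.6,"jaw":0.1},{"wx":0,"wy":0,"wz":-0.207,"dx":-0.11,"dy":0.11,"dz":0.6,"jaw":0.1}]'
python3 - <<'E'
from h import *
T=tool(); im=save("wrist","w2"); print(T.round(3).tolist(), delta([590,19,187]), ctrl.observe()["joints"])
print(wproj([590,19,209],T),wproj([590,19,147],T))
cv2.imwrite("pics/w2b.png",cv2.resize(im[:,:,::-1],None,fx=1.5,fy=1.5,interpolation=cv2.INTER_CUBIC))
E
```

```text
t: 3.35
position: [588.9, 19.1, 253.8]
orientation: [0.204, -3.13, -0.001]
force: [-0.5, 0.6, -0.5]
gripper_width: 0.56
finger_force: 0.0
[[-0.992, -0.13, -0.005, 588.903], [-0.13, 0.992, 0.0, 19.058], [0.005, 0.001, -1.0, 253.761], [0.0, 0.0, 0.0, 1.0]] [-0.007 -0.002  0.695] [-1.09130792e-02 -7.20222912e-02  1.60236429e+00  1.43653338e-05
  1.61404568e+00 -1.70978768e+00]
[259.12033169 231.20833973] [259.23547084 205.6397967 ]
```

View pics/w2b.png

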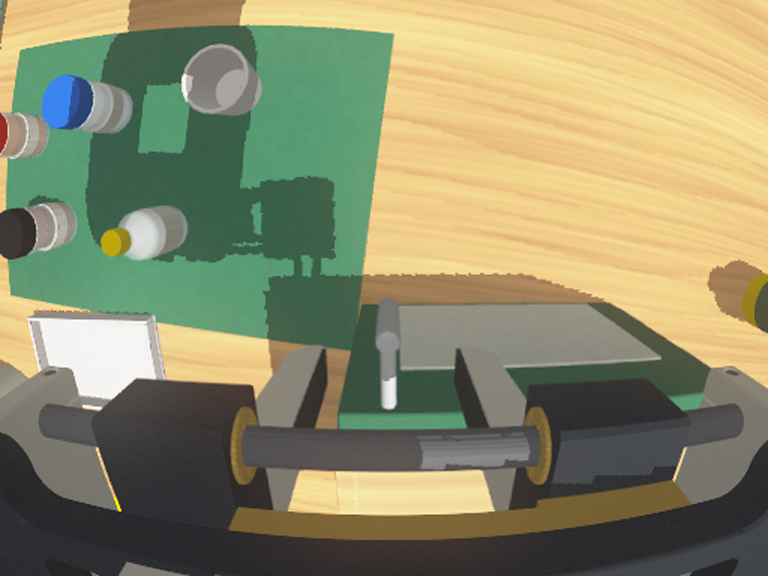

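The bar's top is at about (388,340) in the 1.5x view. It sits centred between the fingertips at 325 and 458, about 2–3 mm nearer the robot than I predicted.

```bash
python3 -m creep '[{"wx":0,"wy":0,"wz":0,"dx":0.02,"dy":0,"dz":0.3,"jaw":0.1},{"wx":0,"wy":0,"wz":0,"dx":0.02,"dy":0,"dz":0.6,"jaw":0.1},{"wx":0,"wy":0,"wz":0,"dx":0.02,"dy":0,"dz":0.67,"jaw":0.1},{"wx":0,"wy":0,"wz":0,"dx":0.02,"dy":0,"dz":0.67,"jaw":-0.6},{"wx":0,"wy":0,"wz":0,"dx":0.02,"dy":0,"dz":0.67,"jaw":-0.9},{"wx":0,"wy":0,"wz":0,"dx":0.02,"dy":0,"dz":0.67,"jaw":-1},{"wx":0,"wy":0,"wz":0,"dx":0.02,"dy":0,"dz":0.67,"jaw":-1},{"wx":0,"wy":0,"wz":0,"dx":0.02,"dy":0,"dz":0.67,"jaw":-1}]' 20
```

```text
t: 4.2
position: [588.2, 18.8, 191.4]
orientation: [-0.203, 3.134, -0.0]
force: [0.0, -0.3, -0.4]
gripper_width: 0.174
finger_force: 0.0
```

```bash
python3 -m creep '[{"wx":0,"wy":0,"wz":0,"dx":0,"dy":0,"dz":0,"jaw":-1},{"wx":0,"wy":0,"wz":0,"dx":0,"dy":0,"dz":0,"jaw":-1},{"wx":0,"wy":0,"wz":0,"dx":0,"dy":0,"dz":0,"jaw":-1}]' 20
python3 -m creep '[{"wx":0,"wy":0,"wz":0.006,"dx":0.042,"dy":0.01,"dz":0,"jaw":-1},{"wx":0,"wy":0,"wz":0.0159,"dx":0.11,"dy":0.029,"dz":0,"jaw":-1},{"wx":0,"wy":0,"wz":0.0318,"dx":0.219,"dy":0.064,"dz":0,"jaw":-1},{"wx":0,"wy":0,"wz":0.0477,"dx":0.326,"dy":0.104,"dz":0,"jaw":-1},{"wx":0,"wy":0,"wz":0.0637,"dx":0.43,"dy":0.15,"dz":0,"jaw":-1}]'
```

```text
t: 4.5
position: [588.2, 17.6, 191.3]
orientation: [-0.202, 3.135, -0.004]
force: [-0.8, -9.5, 2.1]
gripper_width: 0.126
finger_force: 20.0
t: 5.0
position: [543.1, 26.8, 191.2]
orientation: [0.116, 3.139, -0.004]
force: [-2.4, -11.3, 3.9]
gripper_width: 0.123
finger_force: 20.0
```

```bash
for i in 1; do python3 -m creep '[{"wx":0,"wy":0,"wz":0.0159,"dx":0.11,"dy":0.029,"dz":0,"jaw":-1},{"wx":0,"wy":0,"wz":0.0318,"dx":0.219,"dy":0.064,"dz":0,"jaw":-1},{"wx":0,"wy":0,"wz":0.0477,"dx":0.326,"dy":0.104,"dz":0,"jaw":-1},{"wx":0,"wy":0,"wz":0.0637,"dx":0.43,"dy":0.15,"dz":0,"jaw":-1},{"wx":0,"wy":0,"wz":0.0796,"dx":0.533,"dy":0.2,"dz":0,"jaw":-1},{"wx":0,"wy":0,"wz":0.0955,"dx":0.632,"dy":0.256,"dz":0,"jaw":-1},{"wx":0,"wy":0,"wz":0.1114,"dx":0.729,"dy":0.316,"dz":0,"jaw":-1},{"wx":0,"wy":0,"wz":0.1273,"dx":0.823,"dy":0.382,"dz":0,"jaw":-1}]'; done
```

```text
t: 5.8
position: [463.1, 70.9, 191.2]
orientation: [-0.737, -3.053, 0.005]
force: [-8.8, -11.3, 7.2]
gripper_width: 0.123
finger_force: 20.0
```

```bash
python3 -m creep '[{"wx":0,"wy":0,"wz":0.0159,"dx":0.11,"dy":0.029,"dz":0,"jaw":-1},{"wx":0,"wy":0,"wz":0.0318,"dx":0.219,"dy":0.064,"dz":0,"jaw":-1},{"wx":0,"wy":0,"wz":0.0477,"dx":0.326,"dy":0.104,"dz":0,"jaw":-1},{"wx":0,"wy":0,"wz":0.0637,"dx":0.43,"dy":0.15,"dz":0,"jaw":-1},{"wx":0,"wy":0,"wz":0.0796,"dx":0.533,"dy":0.2,"dz":0,"jaw":-1},{"wx":0,"wy":0,"wz":0.0955,"dx":0.632,"dy":0.256,"dz":0,"jaw":-1},{"wx":0,"wy":0,"wz":0.1114,"dx":0.729,"dy":0.316,"dz":0,"jaw":-1},{"wx":0,"wy":0,"wz":0.1273,"dx":0.823,"dy":0.382,"dz":0,"jaw":-1}]'
```

```text
t: 6.6
position: [406.7, 142.9, 191.2]
orientation: [-1.328, -2.846, 0.005]
force: [-14.3, -8.5, 8.5]
gripper_width: 0.123
finger_force: 20.0
```

```bash
python3 -m creep '[{"wx":0,"wy":0,"wz":0.0159,"dx":0.11,"dy":0.029,"dz":0,"jaw":-1},{"wx":0,"wy":0,"wz":0.0318,"dx":0.219,"dy":0.064,"dz":0,"jaw":-1},{"wx":0,"wy":0,"wz":0.0477,"dx":0.326,"dy":0.104,"dz":0,"jaw":-1},{"wx":0,"wy":0,"wz":0.0637,"dx":0.43,"dy":0.15,"dz":0,"jaw":-1},{"wx":0,"wy":0,"wz":0.0796,"dx":0.533,"dy":0.2,"dz":0,"jaw":-1},{"wx":0,"wy":0,"wz":0.0955,"dx":0.632,"dy":0.256,"dz":0,"jaw":-1},{"wx":0,"wy":0,"wz":0.1114,"dx":0.729,"dy":0.316,"dz":0,"jaw":-1},{"wx":0,"wy":0,"wz":0.1273,"dx":0.823,"dy":0.382,"dz":0,"jaw":-1}]'
```

```text
t: 7.4
position: [383.1, 231.3, 191.3]
orientation: [-1.865, -2.526, 0.002]
force: [-10.4, -3.3, 7.2]
gripper_width: 0.117
finger_force: 20.0
```

```bash
python3 -m creep '[{"wx":0,"wy":0,"wz":0.0159,"dx":0.11,"dy":0.029,"dz":0,"jaw":-1},{"wx":0,"wy":0,"wz":0.0318,"dx":0.219,"dy":0.064,"dz":0,"jaw":-1},{"wx":0,"wy":0,"wz":0.0477,"dx":0.326,"dy":0.104,"dz":0,"jaw":-1},{"wx":0,"wy":0,"wz":0.06,"dx":0.41,"dy":0.14,"dz":0,"jaw":-1},{"wx":0,"wy":0,"wz":0.0637,"dx":0.43,"dy":0.15,"dz":0,"jaw":-1},{"wx":0,"wy":0,"wz":0.0637,"dx":0.43,"dy":0.15,"dz":0,"jaw":-1}]'
python3 - <<'E'
from h import *
s=ctrl.observe(); T=tool(s); print(T.round(3).tolist(),s["joints"],s["moment"])
q=np.load("cab.npy"); hz=np.array([611.9,246.3])
d=T[:2,3]-hz; print("door angle est pos",q[2]+np.arctan2(-222,-53)-np.arctan2(d[1],d[0]), "yaw", np.degrees(np.arctan2(T[1,1],T[0,1])), np.linalg.norm(d))
np.save("Topen.npy",T)
E
```

```text
t: 8.0
position: [385.0, 277.2, 191.2]
orientation: [-2.106, -2.329, 0.001]
force: [-11.2, 1.7, 6.1]
gripper_width: 0.125
finger_force: 20.0
[[-0.1, 0.995, -0.002, 384.987], [0.995, 0.1, 0.001, 277.167], [0.001, -0.002, -1.0, 191.233], [0.0, 0.0, 0.0, 1.0]] [ 5.69211803e-01 -3.17843312e-01  1.91817831e+00  1.65476710e-03
  1.54228659e+00  4.68534515e-01] [ 0.24427625  1.78942263 -0.05761172]
door angle est pos -4.674978036705012 yaw 5.765680472911601 229.00236565437623
```

```bash
python3 -m creep '[{"wx":0,"wy":0,"wz":0,"dx":0,"dy":0,"dz":0,"jaw":-0.5},{"wx":0,"wy":0,"wz":0,"dx":0,"dy":0,"dz":0,"jaw":0},{"wx":0,"wy":0,"wz":0,"dx":0,"dy":0,"dz":0,"jaw":0},{"wx":0,"wy":0,"wz":0,"dx":0,"dy":0,"dz":0,"jaw":0},{"wx":0,"wy":0,"wz":0,"dx":0,"dy":0,"dz":-0.4,"jaw":0},{"wx":0,"wy":0,"wz":0,"dx":0,"dy":0,"dz":-0.8,"jaw":0.3},{"wx":0,"wy":0,"wz":0,"dx":0,"dy":0,"dz":-1,"jaw":0.6},{"wx":0,"wy":0,"wz":0,"dx":0,"dy":0,"dz":-1,"jaw":0.6}]'
python3 - <<'E'
from h import *
T=tool(); im=save("wrist","w3"); 
print(T.round(3).tolist())
for cam in("wrist","side","scene"):
  if cam!="wrist": save(cam,cam+"3")
  for n in("cork_pad","jar_short","jar_red"):
    print(cam,n,[(round(d["score"],2),np.round(d["extent"]).tolist()) for d in ctrl.recognise(cam,n)[:2]])
th=.1366-1.608;c,s=np.cos(th),np.sin(th)
for n,x,y,z in(("hsideFloor",30,-69,99),("handleFloor",30,-143,99),("bar top",-53,-222,209),("handleside shorttop",30,-143,140),("hinge shorttop",30,-69,140)):
    p=[611.9+c*x-s*y,246.3+s*x+c*y,z]; print(n,np.round(p),wproj(p,T).round(),proj("side",p).round(),proj("scene",p).round())
a=cv2.imread("pics/w3.png"); b=cv2.imread("pics/side3.png")[130:322,190:446]
cv2.imwrite("pics/m3.png",np.hstack([cv2.resize(a[:, :400],(400,384)),cv2.resize(b,(400,300),interpolation=cv2.INTER_CUBIC)[:300,:]if 0 else cv2.copyMakeBorder(cv2.resize(b,(400,300),interpolation=cv2.INTER_CUBIC),0,84,0,0,cv2.BORDER_CONSTANT)]))
E
```

```text
t: 8.8
position: [386.4, 276.7, 293.8]
orientation: [2.107, 2.329, 0.007]
force: [0.3, -0.1, -0.8]
gripper_width: 0.707
finger_force: 0.0
[[-0.1, 0.995, 0.004, 386.413], [0.995, 0.1, 0.002, 276.742], [0.002, 0.004, -1.0, 293.765], [0.0, 0.0, 0.0, 1.0]]
wrist cork_pad []
wrist jar_short [(0.37, [232.0, 190.0, 470.0, 281.0])]
wrist jar_red []
side cork_pad [(0.57, [187.0, 192.0, 206.0, 206.0])]
side jar_short [(0.68, [200.0, 175.0, 216.0, 196.0])]
side jar_red [(0.62, [347.0, 283.0, 363.0, 309.0]), (0.18, [156.0, 114.0, 297.0, 233.0])]
scene cork_pad [(0.22, [260.0, 122.0, 271.0, 148.0])]
scene jar_short [(0.73, [243.0, 234.0, 337.0, 280.0])]
scene jar_red [(0.81, [282.0, 116.0, 293.0, 140.0])]
hsideFloor [546. 210.  99.] [375. 245.] [207. 185.] [270. 249.]
handleFloor [473. 202.  99.] [321. 247.] [195. 201.] [296. 248.]
bar top [386. 277. 209.] [259. 212.] [155. 188.] [332. 249.]
handleside shorttop [473. 202. 140.] [328. 262.] [194. 193.] [297. 240.]
hinge shorttop [546. 210. 140.] [386. 259.] [206. 178.] [271. 241.]
```

View pics/m3.png

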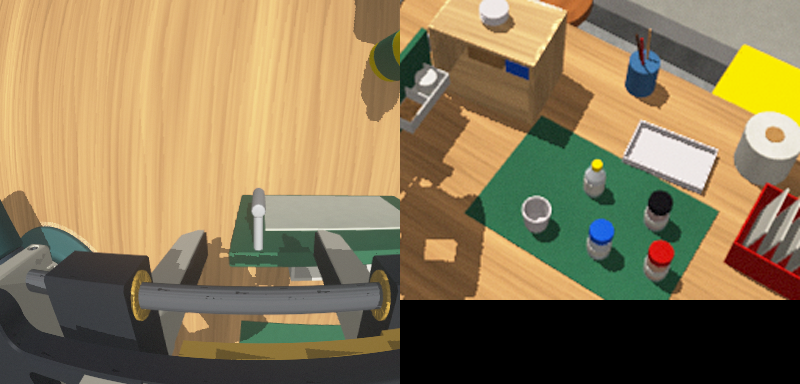

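The side view shows the brown cork pad in the handle-side bay and the short jar in the hinge-side bay. The door stands open, and the wrist view has the handle bar at (258,208), as predicted. Next I'll go over the red jar.

```bash
python3 -m creep '[{"wx":0,"wy":0,"wz":0,"dx":-0.2,"dy":0.02,"dz":0,"jaw":0.6},{"wx":0,"wy":0,"wz":0,"dx":-0.6,"dy":0.04,"dz":0,"jaw":0.6},{"wx":0,"wy":0,"wz":0,"dx":-1,"dy":0.07,"dz":0,"jaw":0.6}]' >/dev/null
python3 -m creep '[{"wx":0,"wy":0,"wz":0,"dx":-0.4,"dy":0.03,"dz":0,"jaw":0.6},{"wx":0,"wy":0,"wz":0,"dx":-0.8,"dy":0.06,"dz":0,"jaw":0.6},{"wx":0,"wy":0,"wz":0,"dx":-1,"dy":0.07,"dz":0,"jaw":0.6}]' >/dev/null
python3 -m creep '[{"wx":0,"wy":0,"wz":0,"dx":-0.4,"dy":0.03,"dz":0,"jaw":0.6},{"wx":0,"wy":0,"wz":0,"dx":-0.8,"dy":0.06,"dz":0,"jaw":0.6},{"wx":0,"wy":0,"wz":0,"dx":-1,"dy":0.07,"dz":0,"jaw":0.6}]' >/dev/null
python3 -m creep '[{"wx":0,"wy":0,"wz":0,"dx":-0.4,"dy":0.03,"dz":0,"jaw":0.6},{"wx":0,"wy":0,"wz":0,"dx":-0.8,"dy":0.06,"dz":0,"jaw":0.6},{"wx":0,"wy":0,"wz":0,"dx":-1,"dy":0.07,"dz":0,"jaw":0.6}]' >/dev/null
python3 -m creep '[{"wx":0,"wy":0,"wz":0,"dx":-0.4,"dy":0.03,"dz":0,"jaw":0.6},{"wx":0,"wy":0,"wz":0,"dx":-0.8,"dy":0.06,"dz":0,"jaw":0.6},{"wx":0,"wy":0,"wz":0,"dx":-1,"dy":0.07,"dz":0,"jaw":0.6}]' >/dev/null
python3 -m creep '[{"wx":0,"wy":0,"wz":0,"dx":-0.4,"dy":0.03,"dz":0,"jaw":0.6},{"wx":0,"wy":0,"wz":0,"dx":-0.8,"dy":0.06,"dz":0,"jaw":0.6},{"wx":0,"wy":0,"wz":0,"dx":-1,"dy":0.07,"dz":0,"jaw":0.6},{"wx":0,"wy":0,"wz":0,"dx":-1,"dy":0.07,"dz":0,"jaw":0.6}]'
python3 - <<'E'
from h import *
T=tool(); im=save("wrist","w4"); print(T.round(3).tolist())
for n in("jar_red","jar_blue","jar_black"):
    for d in ctrl.trace("wrist",n)[:2]:
        e=d["extent"]; m=d["region"]; print(n,round(d["score"],2),np.round(e),m.sum())
hsv=cv2.cvtColor(im,cv2.COLOR_RGB2HSV); m=(((hsv[...,0]<8)|(hsv[...,0]>172))&(hsv[...,1]>170)&(hsv[...,2]>60)).astype(np.uint8)
k,l,st,ce=cv2.connectedComponentsWithStats(m)
for i in range(1,k):
    if st[i,4]>60: print(st[i],ce[i],wonz(*ce[i],90,T).round(1))
save("scene","scene4")
for n in("jar_red",):
    d=ctrl.trace("scene",n)[:1]
    if d: e=d[0]["extent"];print(e,onz("scene",(e[0]+e[2])/2,(e[1]+e[3])/2,45))
cv2.imwrite("pics/w4b.png",cv2.resize(im[:,:,::-1],None,fx=1.5,fy=1.5,interpolation=cv2.INTER_CUBIC))
E
```

```text
t: 11.3
position: [487.6, -318.1, 289.8]
orientation: [-2.109, -2.327, 0.0]
force: [0.4, 0.5, 0.4]
gripper_width: 0.801
finger_force: 0.0
[[-0.098, 0.995, -0.001, 487.592], [0.995, 0.098, 0.001, -318.097], [0.001, -0.001, -1.0, 289.754], [0.0, 0.0, 0.0, 1.0]]
jar_red 0.94 [238. 204. 272. 257.] 1624
jar_blue 0.9 [222. 126. 267. 166.] 1400
jar_black 0.95 [309. 180. 354. 229.] 1656
[ 237  219   37   38 1100] [254.89727273 237.87      ] [ 487.3 -390.    90. ]
[304 280  27   5  89] [315.87640449 282.65168539] [ 576.2 -449.2   90. ]
[292 314  24  29 213] [306.0657277  330.22065728] [ 577.4 -535.4   90. ]
[259.3, 121.3, 270.7, 148.2] [ 579.11707072 -348.9195036    45.        ]
```

View pics/w4b.png

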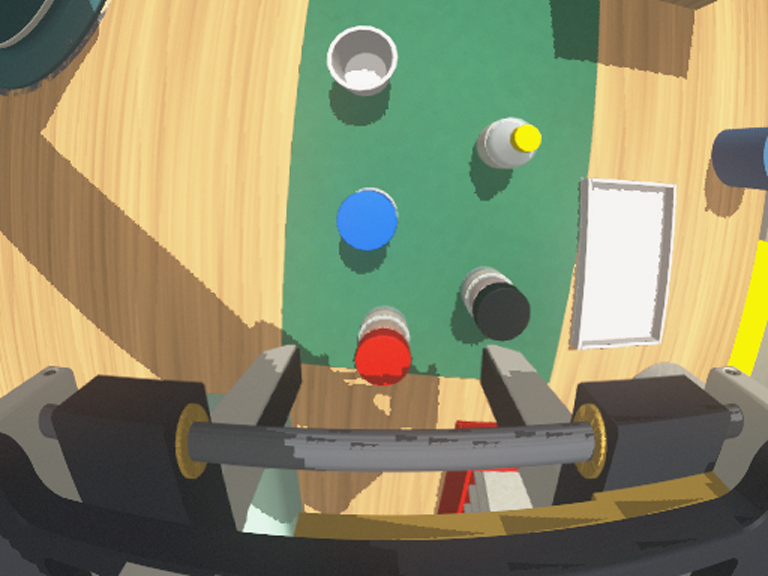

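The wrist view shows the red lid at about (383,357) at 1.5x, which puts the jar at roughly (487,-393). There is free room on both sides for the fingers.

```bash
python3 -m creep '[{"wx":0,"wy":0,"wz":0,"dx":-0.3,"dy":-0.04,"dz":0.1,"jaw":0.6},{"wx":0,"wy":0,"wz":0,"dx":-0.6,"dy":-0.08,"dz":0.4,"jaw":0.6},{"wx":0,"wy":0,"wz":0,"dx":-0.75,"dy":-0.08,"dz":0.8,"jaw":0.6},{"wx":0,"wy":0,"wz":0,"dx":-0.75,"dy":-0.08,"dz":1,"jaw":0.6},{"wx":0,"wy":0,"wz":0,"dx":-0.75,"dy":-0.08,"dz":1,"jaw":0.6},{"wx":0,"wy":0,"wz":0,"dx":-0.75,"dy":-0.08,"dz":1,"jaw":0.6}]'
python3 - <<'E'
from h import *
T=tool(); im=save("wrist","w5"); print(T.round(3).tolist())
hsv=cv2.cvtColor(im,cv2.COLOR_RGB2HSV); m=(((hsv[...,0]<8)|(hsv[...,0]>172))&(hsv[...,1]>170)&(hsv[...,2]>60)).astype(np.uint8)
k,l,st,ce=cv2.connectedComponentsWithStats(m)
for i in range(1,k):
    if st[i,4]>150:
        print(st[i],ce[i],wonz(*ce[i],90,T).round(1))
        # lid outline in world plane z=90
        cs,_=cv2.findContours((l==i).astype(np.uint8),cv2.RETR_EXTERNAL,cv2.CHAIN_APPROX_NONE); c=max(cs,key=len)[:,0]
        w=np.array([wonz(u,v,90,T)[:2] for u,v in c]); print(w.min(0).round(1),w.max(0).round(1))
E
```

```text
t: 12.2
position: [487.5, -391.2, 191.8]
orientation: [2.106, 2.33, 0.0]
force: [-1.0, -0.1, -0.1]
gripper_width: 0.8
finger_force: 0.0
[[-0.101, 0.995, 0.001, 487.508], [0.995, 0.101, -0.0, -391.247], [-0.0, 0.001, -1.0, 191.821], [0.0, 0.0, 0.0, 1.0]]
[ 234  179   54   55 2263] [260.27043747 206.33981441] [ 487.4 -391.6   90. ]
[ 464.5 -417.1] [ 510.7 -367.2]
[306 312  39  30 611] [323.17021277 327.81178396] [ 568.8 -521.9   90. ]
[ 553.4 -542.2] [ 587.5 -499.5]
```

```bash
python3 -m creep '[{"wx":0,"wy":0,"wz":0,"dx":-0.01,"dy":0,"dz":0.2,"jaw":0.6},{"wx":0,"wy":0,"wz":0,"dx":-0.01,"dy":0,"dz":0.6,"jaw":0.6},{"wx":0,"wy":0,"wz":0,"dx":-0.01,"dy":0,"dz":1,"jaw":0.6}]'
python3 -m creep '[{"wx":0,"wy":0,"wz":0,"dx":0,"dy":0,"dz":0.18,"jaw":0.6},{"wx":0,"wy":0,"wz":0,"dx":0,"dy":0,"dz":0.18,"jaw":0.3},{"wx":0,"wy":0,"wz":0,"dx":0,"dy":0,"dz":0.18,"jaw":0},{"wx":0,"wy":0,"wz":0,"dx":0,"dy":0,"dz":0.18,"jaw":-0.3},{"wx":0,"wy":0,"wz":0,"dx":0,"dy":0,"dz":0.18,"jaw":-0.3},{"wx":0,"wy":0,"wz":0,"dx":0,"dy":0,"dz":0.18,"jaw":-0.3},{"wx":0,"wy":0,"wz":0,"dx":0,"dy":0,"dz":0.18,"jaw":-0.3}]' 20
```

```text
t: 12.55
position: [488.5, -393.1, 92.5]
orientation: [2.103, 2.327, 0.0]
force: [-0.3, 0.1, -1.3]
gripper_width: 0.801
finger_force: 0.0
t: 13.25
position: [488.0, -393.3, 74.7]
orientation: [2.105, 2.328, 0.0]
force: [-0.5, 0.3, 7.7]
gripper_width: 0.511
finger_force: 20.0
```

```bash
python3 -m creep '[{"wx":0,"wy":0,"wz":0,"dx":0,"dy":0,"dz":-0.1,"jaw":-0.3},{"wx":0,"wy":0,"wz":0,"dx":0,"dy":0,"dz":-0.4,"jaw":-0.3},{"wx":0,"wy":0,"wz":0,"dx":0,"dy":0,"dz":-0.7,"jaw":-0.3},{"wx":0,"wy":0,"wz":0,"dx":0,"dy":0,"dz":-1,"jaw":-0.3}]' 25
python3 -m creep '[{"wx":0,"wy":0,"wz":0,"dx":0,"dy":0,"dz":-0.4,"jaw":-0.3},{"wx":0,"wy":0,"wz":0,"dx":0,"dy":0,"dz":-0.8,"jaw":-0.3},{"wx":0,"wy":0,"wz":0,"dx":0,"dy":0,"dz":-1,"jaw":-0.3},{"wx":0,"wy":0,"wz":0,"dx":0.1,"dy":0.01,"dz":-1,"jaw":-0.3},{"wx":0,"wy":0,"wz":0,"dx":0.4,"dy":0.03,"dz":-1,"jaw":-0.3},{"wx":0,"wy":0,"wz":0,"dx":0.7,"dy":0.05,"dz":-1,"jaw":-0.3},{"wx":0,"wy":0,"wz":0,"dx":1,"dy":0.07,"dz":-1,"jaw":-0.3}]'
python3 -m creep '[{"wx":0,"wy":0,"wz":0,"dx":0.35,"dy":0.02,"dz":-0.05,"jaw":-0.3},{"wx":0,"wy":0,"wz":0,"dx":0.7,"dy":0.04,"dz":-0.1,"jaw":-0.3},{"wx":0,"wy":0,"wz":0,"dx":1,"dy":0.07,"dz":-0.1,"jaw":-0.3}]' >/dev/null
python3 -m creep '[{"wx":0,"wy":0,"wz":0,"dx":0.35,"dy":0.02,"dz":0,"jaw":-0.3},{"wx":0,"wy":0,"wz":0,"dx":0.7,"dy":0.04,"dz":0,"jaw":-0.3},{"wx":0,"wy":0,"wz":0,"dx":1,"dy":0.07,"dz":0,"jaw":-0.3}]' >/dev/null
python3 -m creep '[{"wx":0,"wy":0,"wz":0,"dx":0.35,"dy":0.02,"dz":0,"jaw":-0.3},{"wx":0,"wy":0,"wz":0,"dx":0.7,"dy":0.04,"dz":0,"jaw":-0.3},{"wx":0,"wy":0,"wz":0,"dx":1,"dy":0.07,"dz":0,"jaw":-0.3}]' >/dev/null
python3 -m creep '[{"wx":0,"wy":0,"wz":0,"dx":0.35,"dy":0.02,"dz":0,"jaw":-0.3},{"wx":0,"wy":0,"wz":0,"dx":0.7,"dy":0.04,"dz":0,"jaw":-0.3},{"wx":0,"wy":0,"wz":0,"dx":0.9,"dy":0.07,"dz":0,"jaw":-0.3},{"wx":0,"wy":0,"wz":0,"dx":1,"dy":0.07,"dz":0,"jaw":-0.3},{"wx":0,"wy":0,"wz":0,"dx":1,"dy":0.07,"dz":0,"jaw":-0.3}]'
python3 - <<'E'
from h import *
T=tool();print(T.round(3).tolist(),delta([472.6,202.3,290]))
save("side","side6")
for n in("cork_pad","jar_short","door_handle"):
    for d in ctrl.recognise("side",n)[:1]:
        e=d["extent"];print(n,round(d["score"],2),np.round(e,1),onz("side",(e[0]+e[2])/2,(e[1]+e[3])/2,99))
E
```

```text
t: 13.65
position: [487.2, -392.7, 174.7]
orientation: [2.107, 2.33, 0.0]
force: [-0.2, -0.5, -1.4]
gripper_width: 0.515
finger_force: 25.0
t: 14.35
position: [483.6, -290.8, 271.0]
orientation: [-2.106, -2.328, 0.0]
force: [-0.5, 0.3, -2.9]
gripper_width: 0.514
finger_force: 25.0
t: 15.75
position: [471.4, 109.0, 281.7]
orientation: [-2.105, -2.331, 0.002]
force: [0.9, -0.6, -2.1]
gripper_width: 0.513
finger_force: 25.0
[[-0.102, 0.995, -0.001, 471.436], [0.995, 0.102, -0.0, 109.02], [-0.0, -0.001, -1.0, 281.705], [0.0, 0.0, 0.0, 1.0]] [ 0.927  0.106 -0.083]
cork_pad 0.75 [166.3 181.2 208.3 238.1] [429.77235972 200.83004196  99.        ]
door_handle 0.79 [169.5 186.3 208.5 233.3] [432.42294169 195.77146789  99.        ]
```

```bash
python3 -m creep '[{"wx":0,"wy":0,"wz":0,"dx":0.15,"dy":0.02,"dz":-0.05,"jaw":-0.3},{"wx":0,"wy":0,"wz":0,"dx":0.4,"dy":0.05,"dz":-0.05,"jaw":-0.3},{"wx":0,"wy":0,"wz":0,"dx":0.7,"dy":0.08,"dz":-0.05,"jaw":-0.3},{"wx":0,"wy":0,"wz":0,"dx":0.85,"dy":0.1,"dz":-0.05,"jaw":-0.3},{"wx":0,"wy":0,"wz":0,"dx":0.92,"dy":0.106,"dz":-0.05,"jaw":-0.3},{"wx":0,"wy":0,"wz":0,"dx":0.92,"dy":0.106,"dz":-0.05,"jaw":-0.3}]'
python3 - <<'E'
from h import *
T=tool();print(T.round(3).tolist())
im=save("wrist","w7"); s=save("side","side7"); sc=save("scene","scene7")
th=.1366-1.608;c,sn=np.cos(th),np.sin(th)
P=lambda x,y,z:[611.9+c*x-sn*y,246.3+sn*x+c*y,z]
pts=[P(x,y,125) for x in(0,60) for y in(-108,-178)]+[P(x,y,208) for x in (0,-15) for y in (-30,-250)]
W=im[:,:,::-1].copy()[150:342,200:456]; S=s[:,:,::-1].copy()[120:312,100:356]
W=cv2.resize(W,None,fx=1.56,fy=1.56,interpolation=cv2.INTER_CUBIC); S=s[:,:,::-1][150:246,140:268]; S=cv2.resize(S,(400,300),interpolation=cv2.INTER_CUBIC)
C=sc[:,:,::-1][200:296,240:368]; C=cv2.resize(C,(400,300),interpolation=cv2.INTER_CUBIC)
for p in pts:
    u,v=wproj(p,T);cv2.circle(W,(int((u-200)*1.56),int((v-150)*1.56)),2,(0,0,255),-1)
    u,v=proj("side",p);cv2.circle(S,(int((u-140)*3.125),int((v-150)*3.125)),2,(0,0,255),-1)
    u,v=proj("scene",p);cv2.circle(C,(int((u-240)*3.125),int((v-200)*3.125)),2,(0,0,255),-1)
W=cv2.resize(W,(400,300)); cv2.imwrite("pics/m7.png",np.vstack([np.hstack([W,S]),np.hstack([C,C*0])]))
E
```

```text
t: 16.55
position: [473.5, 200.7, 287.5]
orientation: [-2.107, -2.33, 0.001]
force: [0.0, 0.3, -2.7]
gripper_width: 0.512
finger_force: 25.0
[[-0.1, 0.995, -0.0, 473.5], [0.995, 0.1, -0.0, 200.731], [-0.0, -0.0, -1.0, 287.502], [0.0, 0.0, 0.0, 1.0]]
```

View pics/m7.png

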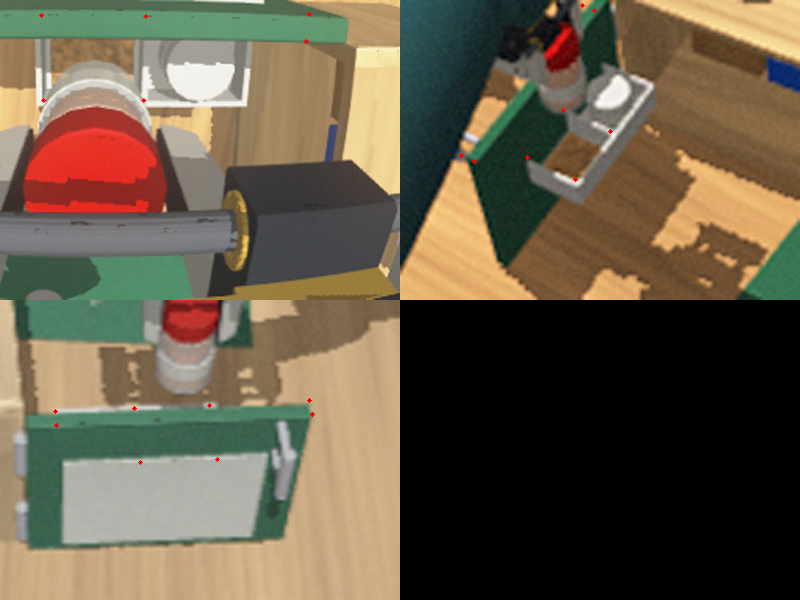

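The wrist and side panels show the projected bay corners (red dots) lying on the rack walls to within about 2 mm, with the jar centred over the cork bay. I'll lower it.

```bash
python3 -m creep '[{"wx":0,"wy":0,"wz":0,"dx":0.01,"dy":-0.008,"dz":0.1,"jaw":-0.3},{"wx":0,"wy":0,"wz":0,"dx":0.012,"dy":-0.008,"dz":0.3,"jaw":-0.3},{"wx":0,"wy":0,"wz":0,"dx":0.012,"dy":-0.008,"dz":0.5,"jaw":-0.3},{"wx":0,"wy":0,"wz":0,"dx":0.012,"dy":-0.008,"dz":0.7,"jaw":-0.3},{"wx":0,"wy":0,"wz":0,"dx":0.012,"dy":-0.008,"dz":0.9,"jaw":-0.3},{"wx":0,"wy":0,"wz":0,"dx":0.012,"dy":-0.008,"dz":1,"jaw":-0.3},{"wx":0,"wy":0,"wz":0,"dx":0.012,"dy":-0.008,"dz":1,"jaw":-0.3}]'
python3 -m creep '[{"wx":0,"wy":0,"wz":0,"dx":0,"dy":0,"dz":0.04,"jaw":-0.3},{"wx":0,"wy":0,"wz":0,"dx":0,"dy":0,"dz":0.08,"jaw":-0.3},{"wx":0,"wy":0,"wz":0,"dx":0,"dy":0,"dz":0.11,"jaw":-0.3},{"wx":0,"wy":0,"wz":0,"dx":0,"dy":0,"dz":0.125,"jaw":-0.3},{"wx":0,"wy":0,"wz":0,"dx":0,"dy":0,"dz":0.125,"jaw":-0.3}]'
```

```text
t: 17.4
position: [472.0, 201.5, 186.1]
orientation: [-2.107, -2.329, 0.003]
force: [0.1, -0.3, -0.6]
gripper_width: 0.515
finger_force: 25.0
t: 17.9
position: [472.5, 202.0, 175.1]
orientation: [-2.107, -2.33, 0.0]
force: [0.2, 0.4, -1.5]
gripper_width: 0.513
finger_force: 25.0
```

```bash
python3 -m creep '[{"wx":0,"wy":0,"wz":0,"dx":0,"dy":0,"dz":0.01,"jaw":-0.3},{"wx":0,"wy":0,"wz":0,"dx":0,"dy":0,"dz":0.02,"jaw":-0.3},{"wx":0,"wy":0,"wz":0,"dx":0,"dy":0,"dz":0.02,"jaw":-0.3}]'
```

```text
t: 18.2
position: [472.6, 202.0, 173.7]
orientation: [2.107, 2.33, 0.001]
force: [-1.9, -0.4, 3.3]
gripper_width: 0.515
finger_force: 25.0
```

```bash
python3 -m creep '[{"wx":0,"wy":0,"wz":0,"dx":0,"dy":0,"dz":0,"jaw":0.1},{"wx":0,"wy":0,"wz":0,"dx":0,"dy":0,"dz":0,"jaw":0.25},{"wx":0,"wy":0,"wz":0,"dx":0,"dy":0,"dz":0,"jaw":0.4},{"wx":0,"wy":0,"wz":0,"dx":0,"dy":0,"dz":0,"jaw":0.4},{"wx":0,"wy":0,"wz":0,"dx":0,"dy":0,"dz":-0.2,"jaw":0.4},{"wx":0,"wy":0,"wz":0,"dx":0,"dy":0,"dz":-0.5,"jaw":0.4},{"wx":0,"wy":0,"wz":0,"dx":0,"dy":0,"dz":-0.9,"jaw":0.2},{"wx":0,"wy":0,"wz":0,"dx":0,"dy":0,"dz":-1,"jaw":0.1}]'
python3 - <<'E'
from h import *
T=tool();print(T.round(3).tolist())
im=save("wrist","w8"); s=save("side","side8")
W=cv2.resize(im[:,:,::-1],(400,300)); S=cv2.resize(s[:,:,::-1][150:246,140:268],(400,300),interpolation=cv2.INTER_CUBIC)
hb=[386.4,277.0,209]; print(wproj(hb,T),delta([386.2,277.2,270]))
cv2.imwrite("pics/m8.png",np.hstack([W,S]))
E
```

```text
t: 19.0
position: [473.2, 202.2, 277.5]
orientation: [2.106, 2.328, 0.007]
force: [-0.7, 0.6, 0.5]
gripper_width: 0.581
finger_force: 0.0
[[-0.1, 0.995, 0.005, 473.19], [0.995, 0.1, 0.002, 202.215], [0.001, 0.005, -1.0, 277.473], [0.0, 0.0, 0.0, 1.0]]
[153.63087525 111.4568731 ] [ 0.834 -0.788  0.046]
```

View pics/m8.png

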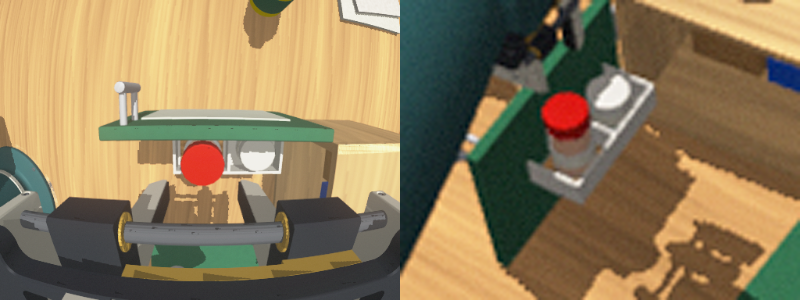

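The jar stands upright in its bay next to the short jar. The handle top is where predicted, at (120,88) in the left panel, so I'll regrip it.

```bash
python3 -m creep '[{"wx":0,"wy":0,"wz":0,"dx":0.2,"dy":-0.2,"dz":0,"jaw":0.1},{"wx":0,"wy":0,"wz":0,"dx":0.45,"dy":-0.43,"dz":0,"jaw":0.1},{"wx":0,"wy":0,"wz":0,"dx":0.7,"dy":-0.66,"dz":0,"jaw":0.1},{"wx":0,"wy":0,"wz":0,"dx":0.833,"dy":-0.788,"dz":0,"jaw":0.1},{"wx":0,"wy":0,"wz":0,"dx":0.833,"dy":-0.788,"dz":0,"jaw":0.1},{"wx":0,"wy":0,"wz":0,"dx":0.833,"dy":-0.788,"dz":0.3,"jaw":0.1},{"wx":0,"wy":0,"wz":0,"dx":0.833,"dy":-0.788,"dz":0.6,"jaw":0.1},{"wx":0,"wy":0,"wz":0,"dx":0.833,"dy":-0.788,"dz":0.87,"jaw":0.1}]'
python3 -m creep '[{"wx":0,"wy":0,"wz":0,"dx":0,"dy":0,"dz":0,"jaw":0.1},{"wx":0,"wy":0,"wz":0,"dx":0,"dy":0,"dz":0,"jaw":-0.3},{"wx":0,"wy":0,"wz":0,"dx":0,"dy":0,"dz":0,"jaw":-0.6},{"wx":0,"wy":0,"wz":0,"dx":0,"dy":0,"dz":0,"jaw":-0.8},{"wx":0,"wy":0,"wz":0,"dx":0,"dy":0,"dz":0,"jaw":-1},{"wx":0,"wy":0,"wz":0,"dx":0,"dy":0,"dz":0,"jaw":-1},{"wx":0,"wy":0,"wz":0,"dx":0,"dy":0,"dz":0,"jaw":-1},{"wx":0,"wy":0,"wz":0,"dx":0,"dy":0,"dz":0,"jaw":-1}]' 20
```

```text
t: 19.9
position: [385.9, 276.1, 183.5]
orientation: [-2.108, -2.33, 0.003]
force: [0.3, -0.2, -0.4]
gripper_width: 0.552
finger_force: 0.0
t: 20.7
position: [385.0, 277.2, 186.5]
orientation: [-2.106, -2.329, 0.001]
force: [-10.1, 0.1, 4.9]
gripper_width: 0.122
finger_force: 20.0
```

```bash
python3 -m creep '[{"wx":0,"wy":0,"wz":-0.003,"dx":-0.022,"dy":-0.005,"dz":0,"jaw":-1},{"wx":0,"wy":0,"wz":-0.0127,"dx":-0.089,"dy":-0.019,"dz":0,"jaw":-1},{"wx":0,"wy":0,"wz":-0.0255,"dx":-0.179,"dy":-0.035,"dz":0,"jaw":-1},{"wx":0,"wy":0,"wz":-0.0382,"dx":-0.27,"dy":-0.048,"dz":0,"jaw":-1},{"wx":0,"wy":0,"wz":-0.0509,"dx":-0.36,"dy":-0.056,"dz":0,"jaw":-1},{"wx":0,"wy":0,"wz":-0.0637,"dx":-0.452,"dy":-0.061,"dz":0,"jaw":-1},{"wx":0,"wy":0,"wz":-0.0764,"dx":-0.543,"dy":-0.062,"dz":0,"jaw":-1},{"wx":0,"wy":0,"wz":-0.0891,"dx":-0.634,"dy":-0.06,"dz":0,"jaw":-1}]'
```

```text
t: 21.5
position: [384.9, 213.0, 186.5]
orientation: [-1.757, -2.601, 0.002]
force: [-15.0, -2.8, 6.8]
gripper_width: 0.125
finger_force: 20.0
```

```bash
python3 -m creep '[{"wx":0,"wy":0,"wz":-0.0127,"dx":-0.089,"dy":-0.019,"dz":0,"jaw":-1},{"wx":0,"wy":0,"wz":-0.0255,"dx":-0.179,"dy":-0.035,"dz":0,"jaw":-1},{"wx":0,"wy":0,"wz":-0.0382,"dx":-0.27,"dy":-0.048,"dz":0,"jaw":-1},{"wx":0,"wy":0,"wz":-0.0509,"dx":-0.36,"dy":-0.056,"dz":0,"jaw":-1},{"wx":0,"wy":0,"wz":-0.0637,"dx":-0.452,"dy":-0.061,"dz":0,"jaw":-1},{"wx":0,"wy":0,"wz":-0.0764,"dx":-0.543,"dy":-0.062,"dz":0,"jaw":-1},{"wx":0,"wy":0,"wz":-0.0891,"dx":-0.634,"dy":-0.06,"dz":0,"jaw":-1},{"wx":0,"wy":0,"wz":-0.1019,"dx":-0.725,"dy":-0.054,"dz":0,"jaw":-1}]'
python3 -m creep '[{"wx":0,"wy":0,"wz":-0.0127,"dx":-0.089,"dy":-0.019,"dz":0,"jaw":-1},{"wx":0,"wy":0,"wz":-0.0255,"dx":-0.179,"dy":-0.035,"dz":0,"jaw":-1},{"wx":0,"wy":0,"wz":-0.0382,"dx":-0.27,"dy":-0.048,"dz":0,"jaw":-1},{"wx":0,"wy":0,"wz":-0.0509,"dx":-0.36,"dy":-0.056,"dz":0,"jaw":-1},{"wx":0,"wy":0,"wz":-0.0637,"dx":-0.452,"dy":-0.061,"dz":0,"jaw":-1},{"wx":0,"wy":0,"wz":-0.0764,"dx":-0.543,"dy":-0.062,"dz":0,"jaw":-1},{"wx":0,"wy":0,"wz":-0.0891,"dx":-0.634,"dy":-0.06,"dz":0,"jaw":-1},{"wx":0,"wy":0,"wz":-0.1019,"dx":-0.725,"dy":-0.054,"dz":0,"jaw":-1}]'
```

```text
t: 22.3
position: [406.6, 143.0, 186.5]
orientation: [-1.321, -2.847, 0.005]
force: [-19.3, -8.9, 9.4]
gripper_width: 0.121
finger_force: 20.0
t: 23.1
position: [449.6, 83.3, 186.5]
orientation: [-0.852, -3.022, 0.007]
force: [-16.6, -14.1, 9.5]
gripper_width: 0.125
finger_force: 20.0
```

```bash
python3 -m creep '[{"wx":0,"wy":0,"wz":-0.0127,"dx":-0.089,"dy":-0.019,"dz":0,"jaw":-1},{"wx":0,"wy":0,"wz":-0.0255,"dx":-0.179,"dy":-0.035,"dz":0,"jaw":-1},{"wx":0,"wy":0,"wz":-0.0382,"dx":-0.27,"dy":-0.048,"dz":0,"jaw":-1},{"wx":0,"wy":0,"wz":-0.0509,"dx":-0.36,"dy":-0.056,"dz":0,"jaw":-1},{"wx":0,"wy":0,"wz":-0.0637,"dx":-0.452,"dy":-0.061,"dz":0,"jaw":-1},{"wx":0,"wy":0,"wz":-0.0764,"dx":-0.543,"dy":-0.062,"dz":0,"jaw":-1},{"wx":0,"wy":0,"wz":-0.0891,"dx":-0.634,"dy":-0.06,"dz":0,"jaw":-1},{"wx":0,"wy":0,"wz":-0.1019,"dx":-0.725,"dy":-0.054,"dz":0,"jaw":-1}]'
```

```text
t: 23.9
position: [509.2, 40.5, 186.5]
orientation: [-0.36, -3.12, 0.007]
force: [-9.0, -17.8, 6.4]
gripper_width: 0.12
finger_force: 20.0
```

```bash
python3 -m creep '[{"wx":0,"wy":0,"wz":-0.0127,"dx":-0.089,"dy":-0.019,"dz":0,"jaw":-1},{"wx":0,"wy":0,"wz":-0.0255,"dx":-0.179,"dy":-0.035,"dz":0,"jaw":-1},{"wx":0,"wy":0,"wz":-0.0382,"dx":-0.27,"dy":-0.048,"dz":0,"jaw":-1},{"wx":0,"wy":0,"wz":-0.0509,"dx":-0.36,"dy":-0.056,"dz":0,"jaw":-1},{"wx":0,"wy":0,"wz":-0.0637,"dx":-0.452,"dy":-0.061,"dz":0,"jaw":-1},{"wx":0,"wy":0,"wz":-0.0764,"dx":-0.543,"dy":-0.062,"dz":0,"jaw":-1},{"wx":0,"wy":0,"wz":-0.0828,"dx":-0.588,"dy":-0.061,"dz":0,"jaw":-1},{"wx":0,"wy":0,"wz":-0.0891,"dx":-0.634,"dy":-0.06,"dz":0,"jaw":-1}]'
python3 - <<'E'
from h import *
T=tool(); d=T[:2,3]-[611.9,246.3]; q=np.load("cab.npy")
a=q[2]+np.arctan2(-222,-53)-np.arctan2(d[1],d[0]); print((a+np.pi)%(2*np.pi)-np.pi, .1366+np.pi/2-np.arctan2(T[1,1],T[0,1]))
print(T[:2,3],delta([588.2,17.6,T[2,3]]))
E
```

```text
t: 24.7
position: [570.1, 20.2, 186.5]
orientation: [0.078, -3.14, 0.006]
force: [-4.2, -16.6, 3.8]
gripper_width: 0.124
finger_force: 20.0
0.08513290216336511 0.08722912288459916
[570.08030877  20.23397185] [-0.18  -0.035  0.   ]
```

```bash
python3 -m creep '[{"wx":0,"wy":0,"wz":-0.0064,"dx":-0.045,"dy":-0.01,"dz":0,"jaw":-1},{"wx":0,"wy":0,"wz":-0.0127,"dx":-0.089,"dy":-0.019,"dz":0,"jaw":-1},{"wx":0,"wy":0,"wz":-0.0175,"dx":-0.123,"dy":-0.026,"dz":0,"jaw":-1},{"wx":0,"wy":0,"wz":-0.021,"dx":-0.147,"dy":-0.03,"dz":0,"jaw":-1},{"wx":0,"wy":0,"wz":-0.024,"dx":-0.168,"dy":-0.033,"dz":0,"jaw":-1},{"wx":0,"wy":0,"wz":-0.026,"dx":-0.182,"dy":-0.036,"dz":0,"jaw":-1},{"wx":0,"wy":0,"wz":-0.027,"dx":-0.19,"dy":-0.037,"dz":0,"jaw":-1},{"wx":0,"wy":0,"wz":-0.027,"dx":-0.19,"dy":-0.037,"dz":0,"jaw":-1}]'
```

```text
t: 25.5
position: [588.5, 17.6, 186.5]
orientation: [0.209, -3.133, 0.005]
force: [-10.2, -14.9, 4.8]
gripper_width: 0.123
finger_force: 20.0
```

```bash
python3 -m creep '[{"wx":0,"wy":0,"wz":0,"dx":-0.005,"dy":0,"dz":0,"jaw":-1},{"wx":0,"wy":0,"wz":0,"dx":-0.01,"dy":0,"dz":0,"jaw":-1},{"wx":0,"wy":0,"wz":0,"dx":-0.01,"dy":0,"dz":0,"jaw":-1}]'
```

```text
t: 25.8
position: [588.7, 17.7, 186.5]
orientation: [0.209, -3.131, 0.005]
force: [-20.6, -16.6, 9.1]
gripper_width: 0.128
finger_force: 20.0
```

```bash
python3 -m creep '[{"wx":0,"wy":0,"wz":0,"dx":0,"dy":0,"dz":0,"jaw":-0.6},{"wx":0,"wy":0,"wz":0,"dx":0,"dy":0,"dz":0,"jaw":-0.2},{"wx":0,"wy":0,"wz":0,"dx":0,"dy":0,"dz":0,"jaw":0},{"wx":0,"wy":0,"wz":0,"dx":0,"dy":0,"dz":0,"jaw":0.05},{"wx":0,"wy":0,"wz":0,"dx":0,"dy":0,"dz":-0.2,"jaw":0.05},{"wx":0,"wy":0,"wz":0,"dx":0,"dy":0,"dz":-0.5,"jaw":0.05},{"wx":0,"wy":0,"wz":0,"dx":0,"dy":0,"dz":-0.9,"jaw":0.05},{"wx":0,"wy":0,"wz":0,"dx":0,"dy":0,"dz":-1,"jaw":0.05}]'
python3 - <<'E'
from h import *
T=tool();im=save("wrist","w9"); s=save("side","side9"); sc=save("scene","scene9")
r=lambda a:cv2.resize(a[:,:,::-1],(400,300),interpolation=cv2.INTER_CUBIC)
print(T[:3,3],wproj([588,18,209],T)*400/512)
cv2.imwrite("pics/m9.png",np.vstack([np.hstack([r(im),r(s[140:332,170:426])]),np.hstack([r(sc[100:292,150:406]),r(im)*0])]))
E
```

```text
t: 26.6
position: [590.8, 19.7, 290.8]
orientation: [-0.211, 3.129, -0.0]
force: [-0.0, 1.0, -0.1]
gripper_width: 0.526
finger_force: 0.0
[590.83581798  19.73830738 290.79065673] [201.48890127 162.92976067]
```

View pics/m9.png

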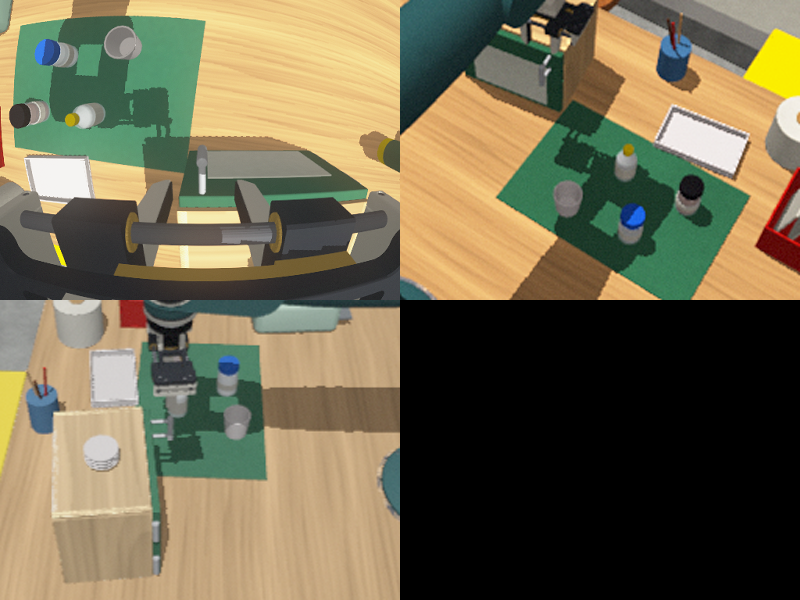

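The door is shut, with its handle at (202,157) in the wrist panel just as at the start. The other items are untouched, and the gripper is clear.

```bash
python3 -c "
from station import ctrl
print(ctrl.close_job())"
```

```text
the job is handed in; nothing more can be done
None
```

The red-lidded jar was set upright on the cork pad in the handle-side compartment, the door was closed fully again at a gentle pace, and the job is handed in at about 27 s; with the door shut, I couldn't see whether the jars inside are still standing.

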